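Shut the gear case and poise the nut driver over its bolt

TASK

Swing the red cover of the gear case fully shut, then lift the nut driver with the orange handle out of its wooden block and carry it over the blue parts bin without letting it touch the case, the bin or anything lying about, and leave the can and battery where they are. Finish with the driver held still and upright in the gripper, its socket centred about a centimetre above the bolt head on the shut cover and not touching it: the program ends while still holding it there.

Things in the scene. Friction and masses are not known exactly. Their poses are not given: they have to be found in the camera images.
- case: Open-topped aluminium gear case fixed to the bench, 150 (x) x 120 (y) x 70 mm high, with a black round motor (68 mm diameter, 70 mm long) sticking out of its +x side and a short steel shaft out of its -x side. Origin: centre of its underside, on the bench. x and y lie along the walls, z up. It stands either left or right of the bin; the wooden block is on the other side
- cover (a joint): Angle in rad of the red hinged cover of the case: 0 = fully shut and level, positive = its free edge (on the case's -x side) swung up; starts 0.55 to 1.05. The stiff hinge stays wherever it is left (no spring, does not fall); about 1 to 3 N on the free end closes it, and it stops dead at 0
- cover_hinge (a point): The cover's hinge axis, at its middle: along the case's y, at the top of the case's +x wall, 70 mm above the bench. Frame = the case's frame. The cover is a plate 150 mm long (from the hinge to its free edge), 120 mm wide and 8 mm thick; its underside lies on the hinge axis's level when shut, its outer (upper) face 8 mm above. When open at angle a, its free edge is 150 mm from the hinge, towards the case's -x times cos a and up times sin a
- bolt_top (a point): Centre of the top of the dark bolt head (16 mm diameter, 12 mm proud of the cover's outer face, on a pale 26 mm washer), on the cover's middle line, 85 mm from the hinge. Moves with the cover; 90 mm above the bench when shut. Frame = the cover's frame, z out of the outer face
- block: Fixed pale wooden block, 70 x 70 x 50 mm high, with a 23 mm round hole in its top, 40 mm deep, in which the nut driver stands. Origin: centre of its underside
- driver_handle (a point): Centre (half-way up) of the orange handle of the loose nut driver: a straight round handle, 28 mm diameter and 75 mm long, upright. It is 122.5 mm above the socket's lower end and 132.5 mm above the bench at the start. z along the tool, up. The whole driver is 160 mm long, about 0.18 kg
- driver_tip (a point): Centre of the lower end of the driver's steel socket (17 mm diameter, 30 mm long; above it a 10 mm shaft up to the handle). Starts on the hole's floor, 10 mm above the bench. z up along the tool
- bin: Fixed blue open parts bin, 140 (x) x 100 (y) x 80 mm high, between the case and the block. Origin: centre of its underside
- can_middle (a point): Loose white spray can with a green band and red cap, 52 mm diameter, 150 mm high, standing beyond the bin; point at half height. To be left where it is
- battery_middle (a point): Loose black and grey battery pack, 70 x 100 x 54 mm high, lying before the bin on the robot's side; point at half height. To be left where it is
Not all that is in view belongs to the job. Of the things like the block, leave any that is pink or yellow; of the rest the smaller one is meant.

How it is judged:
By the outcome, as a careful person would: the job done as asked, in the order asked, and still so for the second after the job is handed in, while the arm keeps its last pose, push and grip.
It also fails if it takes over 58 s, if anything falls off the work surface, if the arm or the gripper's body presses on something with over 40 N, if the wrist force passes 120 N, or if a joint passes its speed limit or range.

ROBOT

A 6-joint arm with a two-finger parallel gripper is mounted at the origin on the work surface. World frame = base frame: x ahead of the robot, y to its left, z up, the work surface at z = 0. Lengths are in m, angles in rad, forces in N, time in s.
With the tool pointing down it reaches from about 0.325 to 0.925 m from the base axis. Payload 3.1 kg.
Tool frame: the origin (TCP) lies midway between the tips of the shut fingers; the grasp point (between the pads) lies 19 mm behind it (r.hold_point_z is the distance from the TCP to the grasp point, in m); z points along the fingers, y is the direction in which the jaws open and shut (so a half turn about z gives the same grasp; the last joint's range is limited). The gripper opens to 85 mm and grips with 20 to 120 N. Pads are 22 mm wide; open, the fingers measure 114 mm over their backs; the gripper's body (76 mm by 85 mm) begins 54 mm behind the grasp point. The pads swing forward as they close: fully open they stand 13 mm farther back than shut.
Start: joints at [-1.275, 0.217, 1.613, -0, 1.311, -0.112], TCP at [0.248, -0.574, 0.231] pointing down, gripper open.
Joint ranges: [-2.75, 2.75], [-0.78, 2.1], [0.31, 2.55], [-1.13, 4.27], [0.13, 2.63], [-2.58, 2.58]. Speed limits (rad/s): [2.79, 2.79, 3.14, 3.14, 3.14, 3.14].

INTERFACE

Orientations are given as a 3x3 rotation matrix whose columns are the frame's x, y, z axes.
In Python, from bench import r gives the robot as it stands.
- The arm moves only by the shell command python3 -m handwheel 'ROWS' [FORCE]. ROWS is text: rows parted by semicolons, each of 7 numbers parted by spaces: the shift along the tool's x, y, z in units of 50 mm (1.0 is 50 mm), then the turn, a rotation vector about the tool's x, y, z in rad, then the closure, from 0 (fully open) to 1 (shut). A call has 1 to 8 rows; each row shifts and turns the commanded pose from where the row before left it, along the tool's axes as they then stand; what a row does not reach is not made up. A row lasts 1/10 s, in which the tool goes at most 50 mm and 8.59 degrees, less where a joint would pass 70% of its speed; a pose out of reach is approached as far as the arm can. A call is refused whole if a number of a shift passes 1 or a number of a turn 0.15, either way. A call with a gripper value outside its range is refused whole. The fingers move at their own pace and stop on an object; FORCE is the grip in N (left out, the last holds). Time passes only in rows, so rows that do not move let the fingers close. It gives the time, the measured TCP pose, the force and the opening at its end, in the units of the state.
- r.observe(): the state, without advancing time (a new reading comes with each control period).
- r.camera(name): name is "scene" or "side" or "wrist"; returns a dict with "color" (420x560x3 uint8, blue, green, red), "K" (3x3 intrinsics, pixels), "eye" and "attitude" of the camera in the world. Camera axes: x right, y down, z forward; pixel columns grow to the right and rows downward; lengths in m; the calibration is good to about 2 mm. A picture is of the moment at which its call begins. There is no depth.
- r.hand_in(): hands the job in, once; it reports no verdict.
The state is a dict: "clock": time; "joint_pos": joint angles; "qvel": joint speeds; "effort": joint torques, N m; "eef_pos": TCP position; "orientation": TCP orientation; "wrist_force": force on the tool from outside, world axes, zero at the start; "wrist_torque": the same for the moment, N m; "width": opening from 0.0 (shut) to 1.0 (fully open).
Only numpy, scipy, OpenCV 4.12 (cv2) and the standard library are available. Lean on these libraries where they do the work, as an engineer would, in place of code of your own. Each camera call takes 0.05 s, during which the arm holds its last target.

## Working session

There is one attempt and no reset: what is moved stays moved. The work goes in short steps, Python scripts to look and compute and a shell command to move; the robot and the scene stay as the last step left them, time stands still between calls to the robot, and variables do not carry over. Pictures are saved under pics/ and viewed, and the job is handed in when it is done.

```bash
ls; mkdir -p pics; python3 - <<'E'
from bench import r
import cv2,json
o=r.observe()
for k in o: print(k,o[k])
print(r.hold_point_z)
for n in ["scene","side","wrist"]:
    c=r.camera(n); cv2.imwrite(f"pics/{n}0.png",c["color"]); print(n,c["K"],c["eye"],c["attitude"])
E
```

```text
pics
clock 0.0
joint_pos [-1.27517360e+00  2.17773369e-01  1.61496098e+00 -9.88888990e-06
  1.31132687e+00 -1.12193167e-01]
qvel [-1.17391378e-03  4.89095007e-05  7.38078807e-04  1.02964199e-03
 -1.42910811e-03 -2.31539842e-04]
effort [-1.66722480e-04 -3.96846414e+01 -3.03851688e+01 -1.80581856e-04
  9.63703555e-03 -4.62392620e-06]
eef_pos [ 0.24765371 -0.57292558  0.22994236]
orientation [[ 9.17988324e-01  3.96606739e-01 -7.28325997e-04]
 [ 3.96607318e-01 -9.17985333e-01  2.35870229e-03]
 [ 2.66884642e-04 -2.45412058e-03 -9.99996953e-01]]
wrist_force [-0.2211865  -0.2211545   0.03443538]
wrist_torque [ 0.00169168 -0.01313416 -0.02367562]
width 1.0026189406167871
0.0187
scene [[405.38080273   0.         277.65378852]
 [  0.         405.38080273 205.83247703]
 [  0.           0.           1.        ]] [1.12543255 0.3292875  0.8797902 ] [[-0.45904568  0.69341251 -0.55538829]
 [ 0.88840821  0.35630769 -0.28944028]
 [-0.00281239 -0.62627782 -0.77959488]]
side [[546.56024043   0.         271.23880012]
 [  0.         546.56024043 216.49212527]
 [  0.           0.           1.        ]] [0.26975314 0.78638134 0.91573703] [[-0.91574096 -0.28783618  0.28030131]
 [-0.40175966  0.65123275 -0.64380516]
 [ 0.00276903 -0.70217251 -0.71200147]]
wrist [[349.85663596   0.         284.66424206]
 [  0.         349.85663596 204.34283212]
 [  0.           0.           1.        ]] [ 0.31904653 -0.54344923  0.37275356] [[ 0.3957908  -0.87367603 -0.28291314]
 [-0.91833824 -0.37725308 -0.11972882]
 [-0.00212565  0.30719752 -0.9516434 ]]
```

View pics/scene0.png

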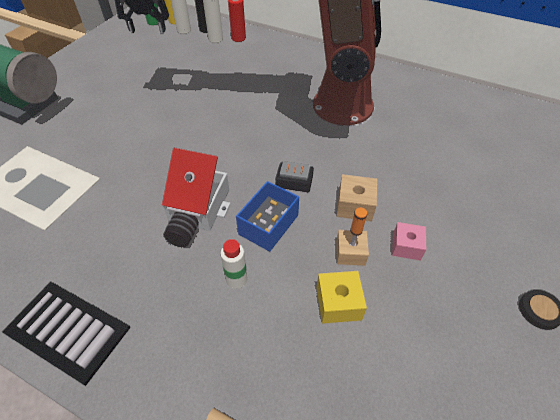

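View pics/side0.png

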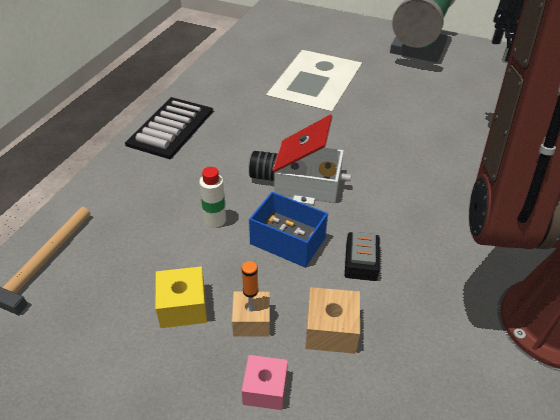

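View pics/wrist0.png

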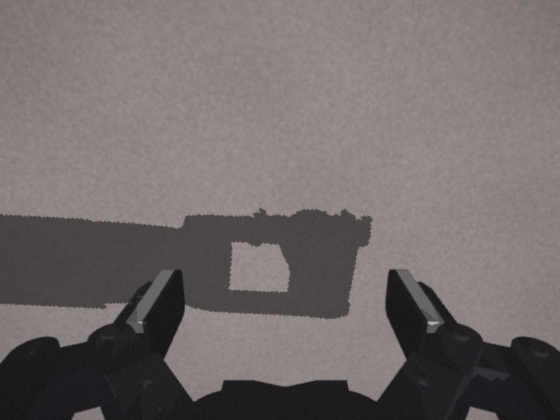

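Candidates for the block, as scene pixels:
- Small wooden block with the orange driver at (352,247).
- Larger wooden block at (357,197).
- Pink block at (410,240).
- Yellow block at (342,296).

By the description it's the small wooden one. I'll check that in enlarged crops and measure there.

```bash
python3 - <<'E'
import cv2
s=cv2.imread('pics/scene0.png'); d=cv2.imread('pics/side0.png')
def crop(im,x,y,w,h,k,n): cv2.imwrite(n,cv2.resize(im[y:y+h,x:x+w],None,fx=k,fy=k,interpolation=cv2.INTER_CUBIC))
crop(s,150,140,130,110,6,'pics/c1.png')
crop(s,220,150,220,130,3.6,'pics/c2.png')
crop(d,240,105,130,110,6,'pics/c3.png')
crop(d,190,180,200,170,3.5,'pics/c4.png')
E
```

```text
(no output)
```

View pics/c1.png

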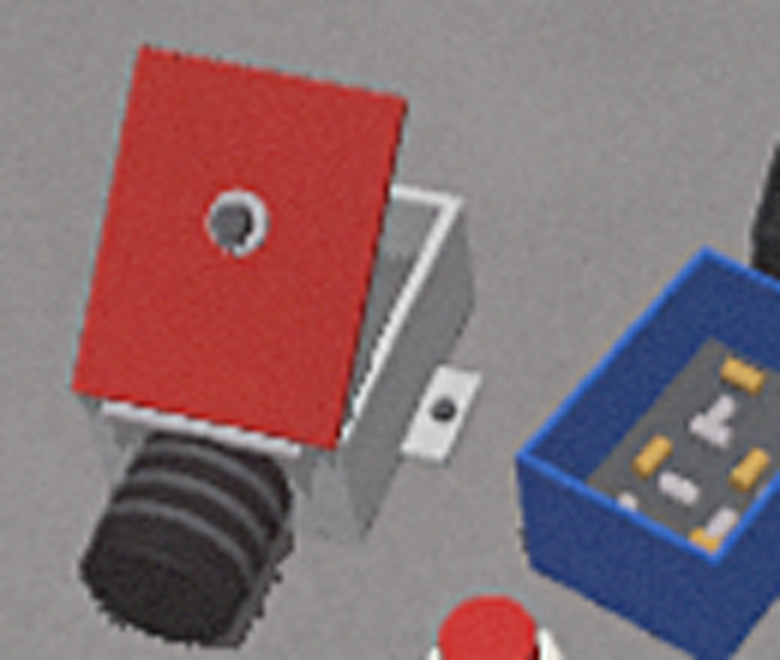

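View pics/c2.png

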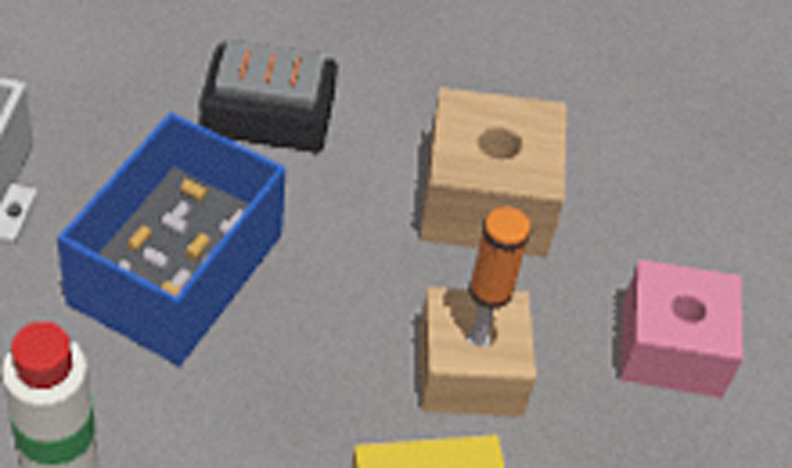

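View pics/c3.png

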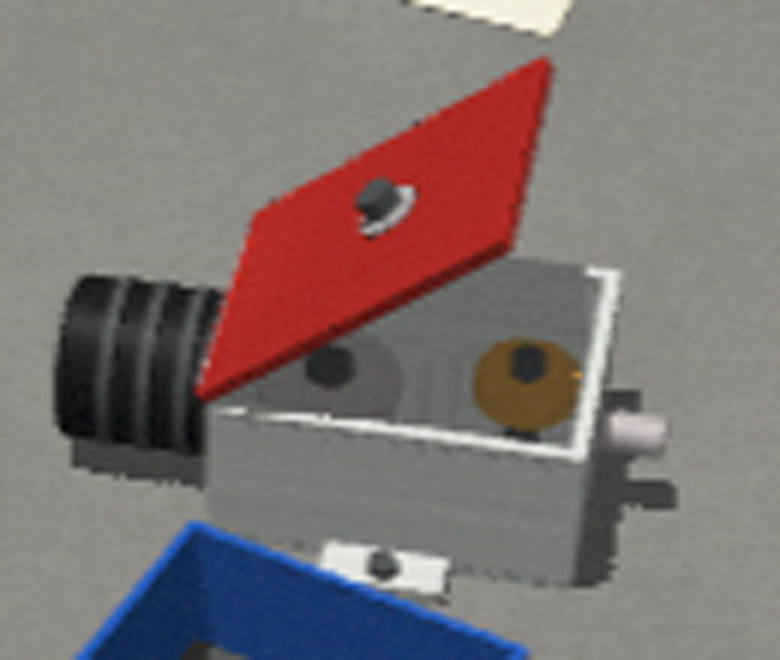

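View pics/c4.png

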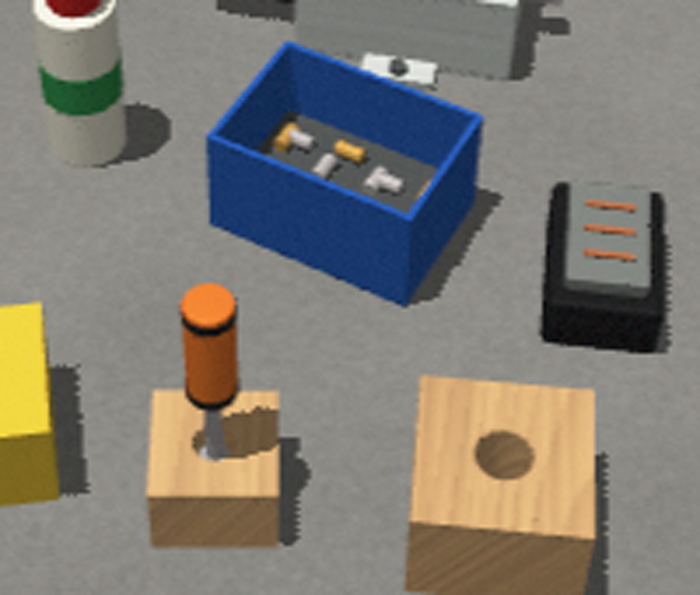

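Crops confirm the choice: the orange driver stands in the small pale block, and the cover is open by roughly 0.6 to 0.7 rad, with its free edge on the robot's side. Next I fit the poses.

```bash
cat > m.py <<'E'
import numpy as np, cv2
from scipy.optimize import least_squares
C={}
C['s']=(np.array([[405.38080273,0,277.65378852],[0,405.38080273,205.83247703],[0,0,1]]),np.array([1.12543255,0.3292875,0.8797902]),np.array([[-0.45904568,0.69341251,-0.55538829],[0.88840821,0.35630769,-0.28944028],[-0.00281239,-0.62627782,-0.77959488]]))
C['d']=(np.array([[546.56024043,0,271.23880012],[0,546.56024043,216.49212527],[0,0,1]]),np.array([0.26975314,0.78638134,0.91573703]),np.array([[-0.91574096,-0.28783618,0.28030131],[-0.40175966,0.65123275,-0.64380516],[0.00276903,-0.70217251,-0.71200147]]))
def proj(c,P):
    K,e,R=C[c]; q=(np.atleast_2d(P)-e)@R; q=q@K.T; return q[:,:2]/q[:,2:]
def Rz(t): return np.array([[np.cos(t),-np.sin(t),0],[np.sin(t),np.cos(t),0],[0,0,1]])
def plane(c,uv,z):
    K,e,R=C[c]; d=R@np.linalg.inv(K)@np.array([*uv,1]); return e+d*(z-e[2])/d[2]
def fit(model,obs,x0):
    # obs list (cam,name,uv)
    f=lambda x: np.concatenate([proj(c,model(x,n))[0]-np.array(uv) for c,n,uv in obs])
    s=least_squares(f,x0,loss='soft_l1'); return s.x,f(s.x).reshape(-1,2)
def casepts(x,n):
    px,py,yaw,a=x
    def cov(s,y,h):  # s from hinge, h above underside
        return [0.075-s*np.cos(a)+h*np.sin(a), y, 0.07+s*np.sin(a)+h*np.cos(a)]
    D={'f-':cov(.15,-.06,.008),'f+':cov(.15,.06,.008),'h-':cov(0,-.06,.008),'h+':cov(0,.06,.008),'b':cov(.085,0,.02),
       'r-':[-.075,-.06,.07],'r+':[-.075,.06,.07]}
    return Rz(yaw)@np.array(D[n] if isinstance(n,str) else n)+[px,py,0]
def box(lx,ly,h):
    def m(x,n): 
        sx,sy=n; return Rz(x[2])@np.array([sx*lx/2,sy*ly/2,h])+[x[0],x[1],0]
    return m
E
python3 - <<'E'
from m import *
c1=lambda u,v:(150+u/6,140+v/6); c3=lambda u,v:(240+u/6,105+v/6); c2=lambda u,v:(220+u/3.6,150+v/3.6); c4=lambda u,v:(190+u/3.5,180+v/3.5)
obs=[('s','f-',c1(143,45)),('s','f+',c1(405,98)),('s','h-',c1(73,388)),('s','h+',c1(335,447)),('s','b',c1(232,224)),('s','r+',c1(463,200)),
('d','f-',c3(550,58)),('d','f+',c3(515,240)),('d','h-',c3(255,213)),('d','h+',c3(200,390)),('d','b',c3(376,192)),('d','r-',c3(620,270)),('d','r+',c3(583,460))]
x,e=fit(casepts,obs,[.55,-.2,0,.7]); print('case',x); print(np.round(e,1).tolist())
for n in ['s',]: print('free',casepts(x,'f-'),casepts(x,'f+'))
xs=x.copy(); xs[3]=0; print('bolt shut',casepts(xs,'b'))
P=[(-1,-1),(-1,1),(1,1),(1,-1)]
q=[(170,114),(284,170),(182,297),(62,238)]
obs=[('s',p,c2(*u)) for p,u in zip(P,q)]
q=[(482,118),(408,214),(210,135),(289,43)]
obs+=[('d',p,c4(*u)) for p,u in zip(P,q)]
x,e=fit(box(.14,.10,.08),obs,[.5,0,0]); print('bin',x,np.round(e,1).tolist())
q=[(430,288),(528,293),(535,370),(427,362)]
obs=[('s',p,c2(*u)) for p,u in zip(P,q)]
q=[(279,392),(279,496),(149,496),(150,390)]
obs+=[('d',p,c4(*u)) for p,u in zip(P,q)]
x,e=fit(box(.07,.07,.05),obs,[.5,.2,0]); print('block',x,np.round(e,1).tolist())
pt=lambda x,n:x
for nm,a,b in [('handletop',c2(507,224),c4(208,303)),('cantop',(231.7,245),(210,173)),('batt top',c2(272,72),c4(612,235)),('bigblock',c2(500,143),c4(504,455))]:
    x,e=fit(pt,[('s',0,a),('d',0,b)],[.5,.1,.1]); print(nm,x,np.round(e,1).tolist())
print(plane('s',c2(507,224),.17),plane('d',c4(208,303),.17))
E
```

```text
case [ 0.59431687 -0.19041799  0.20859166  0.65983623]
[[0.5, -0.2], [1.0, -0.3], [-0.1, 0.2], [0.2, 0.2], [0.4, -1.0], [0.2, -0.5], [0.3, -0.4], [-0.7, 0.2], [-0.5, -1.3], [-1.1, -0.2], [-0.0, -0.3], [0.0, -0.8], [0.4, -0.8]]
free [ 0.56896874 -0.25711285  0.16826886] [ 0.54411887 -0.13971402  0.16826886]
bolt shut [ 0.58453364 -0.19248881  0.09      ]
bin [ 0.5656531   0.01291395 -0.09819912] [[0.8, -1.0], [1.3, -1.0], [-0.4, 1.3], [-0.6, -0.3], [0.4, -1.2], [0.7, 1.4], [-1.2, -0.0], [-0.9, -1.4]]
block [0.54858812 0.23905408 0.41191037] [[-0.3, -0.8], [0.6, -0.8], [0.8, 1.7], [1.4, 2.4], [0.1, -0.8], [-0.0, -0.3], [-0.3, -0.4], [1.3, -0.4]]
handletop [0.54974204 0.23818548 0.16705771] [[0.1, 0.2], [0.1, -0.1]]
cantop [0.74570572 0.02049068 0.14574327] [[0.4, 1.0], [0.6, -0.8]]
batt top [0.39379175 0.0054866  0.04813918] [[-0.1, -0.1], [-0.1, 0.1]]
bigblock [0.39833288 0.19455166 0.06540158] [[0.1, 0.3], [0.1, -0.2]]
[0.55165768 0.23806854 0.17      ] [0.54873376 0.24074956 0.17      ]
```

Residuals are about 1 px and the heights agree. The case is at (0.594,-0.190) with yaw 0.209 and cover angle 0.66. The driver axis is at (0.549,0.239) and the shut bolt at (0.5845,-0.1925). I'll move with shut fingers to above the cover's free end, off the bolt line.

```bash
python3 -m handwheel '0.7 -0.31 0 0 0 0 1;0.7 -0.31 0 0 0 0 1;0.7 -0.31 0 0 0 0 1;0.7 -0.31 0 0 0 0 1;0.7 -0.31 0 0 0 0 1;0.7 -0.31 0 0 0 0 1;0.7 -0.31 0 0 0 0 1;0.7 -0.31 0 0 0 0 1' 40
```

```text
clock: 0.95
eef_pos: [0.4564, -0.3474, 0.231]
orientation: [[0.918, 0.397, -0.0], [0.397, -0.918, 0.0], [-0.0, -0.0, -1.0]]
wrist_force: [-0.2, -0.5, 0.3]
width: 0.002
```

```bash
python3 -m handwheel '0.72 -0.31 0 0 0 0 1;0.72 -0.31 0 0 0 0 1;0.72 -0.31 0 0 0 0 1;0.72 -0.31 0 0 0 0 1;0 0 0 0 0 0 1;0 0 0 0 0 0 1'; python3 - <<'E'
from bench import r
import cv2
for n in ["scene","side"]:
    c=r.camera(n); cv2.imwrite(f"pics/{n}1.png",c["color"][90:270,130:400] if n=="scene" else c["color"][60:240,200:470])
a=cv2.imread("pics/scene1.png");b=cv2.imread("pics/side1.png")
cv2.imwrite("pics/p1.png",cv2.resize(cv2.hconcat([a,b]),None,fx=1.48,fy=1.48*1.5))
E
```

```text
clock: 1.55
eef_pos: [0.5634, -0.2341, 0.2307]
orientation: [[0.917, 0.399, -0.001], [0.399, -0.917, -0.0], [-0.001, -0.001, -1.0]]
wrist_force: [-0.5, 0.4, 0.3]
width: 0.002
```

View pics/p1.png

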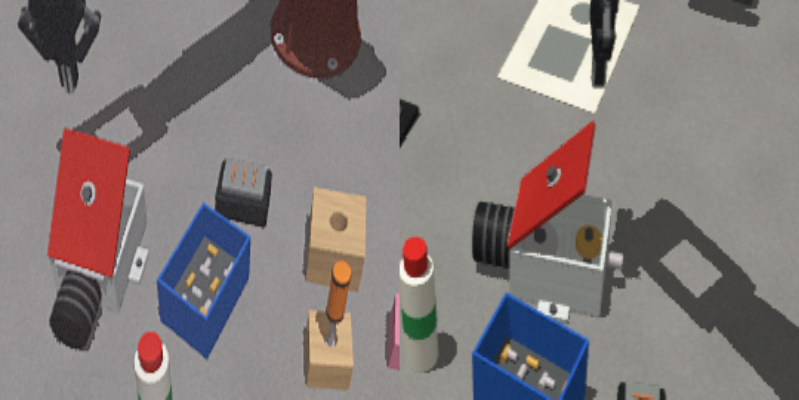

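```bash
python3 - <<'E'
from m import *
for c in 'sd': print(proj(c,[.5634,-.2341,.2307]))
E
```

```text
[[178.21568685 129.83751236]]
[[333.23638514  97.08257715]]
```

The fingertips appear where the pose predicts, so the calibration holds. Now the push down.

```bash
python3 -m handwheel '0 0 0.4 0 0 0 1;0 0 0.4 0 0 0 1;0 0 0.2 0 0 0 1;0 0 0.2 0 0 0 1;0 0 0.2 0 0 0 1;0 0 0.2 0 0 0 1;0 0 0.2 0 0 0 1;0 0 0 0 0 0 1'; python3 -m handwheel '0 0 0.2 0 0 0 1;0 0 0.2 0 0 0 1;0 0 0.2 0 0 0 1;0 0 0.2 0 0 0 1;0 0 0.15 0 0 0 1;0 0 0 0 0 0 1'
```

```text
clock: 2.45
eef_pos: [0.5629, -0.2346, 0.1397]
orientation: [[0.918, 0.396, -0.001], [0.396, -0.918, 0.001], [-0.0, -0.001, -1.0]]
wrist_force: [0.2, -0.2, -0.3]
width: -0.002
clock: 3.05
eef_pos: [0.5622, -0.2341, 0.0916]
orientation: [[0.918, 0.396, -0.003], [0.396, -0.918, 0.002], [-0.002, -0.003, -1.0]]
wrist_force: [0.7, 0.6, 0.5]
width: -0.003
```

```bash
python3 -m handwheel '0 0 0.1 0 0 0 1;0 0 0.1 0 0 0 1;0 0 0.06 0 0 0 1;0 0 0 0 0 0 1;0 0 0 0 0 0 1'; python3 - <<'E'
from bench import r
import cv2
for n in ["scene","side"]:
    c=r.camera(n); cv2.imwrite(f"pics/{n}2.png",c["color"][130:250,140:260] if n=="scene" else c["color"][90:210,240:360])
a=cv2.imread("pics/scene2.png");b=cv2.imread("pics/side2.png")
cv2.imwrite("pics/p2.png",cv2.resize(cv2.hconcat([a,b]),(800,400)))
E
```

```text
clock: 3.55
eef_pos: [0.5634, -0.2348, 0.0807]
orientation: [[0.918, 0.396, 0.0], [0.396, -0.918, 0.0], [0.0, -0.0, -1.0]]
wrist_force: [0.2, 0.3, -0.3]
width: 0.001
```

View pics/p2.png

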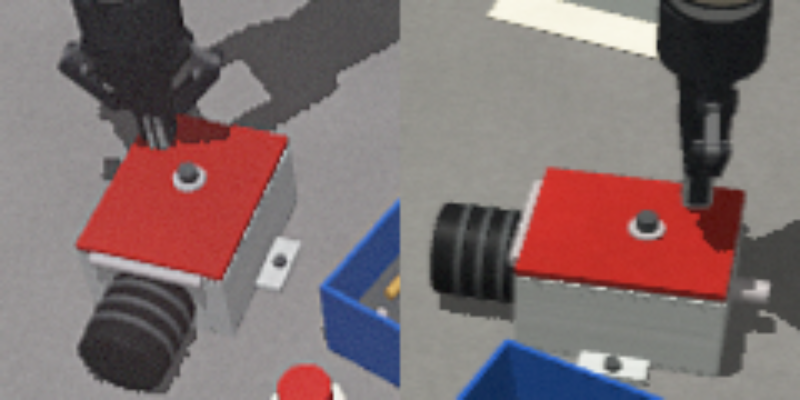

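The cover is almost shut. I'll press on until the force rises, which marks the stop.

```bash
python3 -m handwheel '0 0 0.04 0 0 0 1;0 0 0.02 0 0 0 1;0 0 0 0 0 0 1;0 0 0 0 0 0 1'
```

```text
clock: 4.05
eef_pos: [0.5637, -0.235, 0.0781]
orientation: [[0.918, 0.397, 0.001], [0.397, -0.918, -0.0], [0.001, 0.001, -1.0]]
wrist_force: [-0.3, -0.6, 1.5]
width: 0.002
```

```bash
python3 -m handwheel '0 0 0.03 0 0 0 1;0 0 0 0 0 0 1;0 0 0 0 0 0 1'
```

```text
clock: 4.35
eef_pos: [0.5637, -0.235, 0.078]
orientation: [[0.918, 0.397, 0.0], [0.397, -0.918, -0.0], [0.0, 0.0, -1.0]]
wrist_force: [-2.1, 1.9, 8.0]
width: 0.0
```

The cover meets a dead stop at z=0.078 with 8 N, so it is shut. I'll retract, open and verify.

```bash
python3 -m handwheel '0 0 -0.3 0 0 0 1;0 0 -0.6 0 0 0 1;0 0 -0.8 0 0 0 1;0 0 -0.8 0 0 0 0.5;0 0 -0.8 0 0 0 0;0 0 -0.1 0 0 0 0;0 0 0 0 0 0 0'
python3 -m handwheel '0.29 -0.735 0 0 0 0 0;0.29 -0.735 0 0 0 0 0;0.29 -0.735 0 0 0 0 0;0.29 -0.735 0 0 0 0 0;0.29 -0.735 0 0 0 0 0;0.29 -0.735 0 0 0 0 0;0.29 -0.735 0 0 0 0 0;0.29 -0.735 0 0 0 0 0'
```

```text
clock: 5.05
eef_pos: [0.5645, -0.2355, 0.2492]
orientation: [[0.918, 0.397, 0.004], [0.397, -0.918, -0.002], [0.003, 0.004, -1.0]]
wrist_force: [0.4, 0.5, -0.4]
width: 0.677
clock: 5.85
eef_pos: [0.5513, 0.0826, 0.2435]
orientation: [[0.918, 0.397, -0.005], [0.397, -0.918, -0.0], [-0.004, -0.002, -1.0]]
wrist_force: [1.6, 0.6, -0.1]
width: 1.001
```

```bash
python3 - <<'E'
from bench import r
import cv2
for n in ["scene","side"]:
    c=r.camera(n); cv2.imwrite(f"pics/{n}3.png",c["color"])
a=cv2.imread("pics/scene3.png")[140:260,150:270];b=cv2.imread("pics/side3.png")[105:225,240:360]
cv2.imwrite("pics/p3.png",cv2.resize(cv2.hconcat([a,b]),(800,400),interpolation=cv2.INTER_CUBIC))
E
```

```text
(no output)
```

View pics/p3.png

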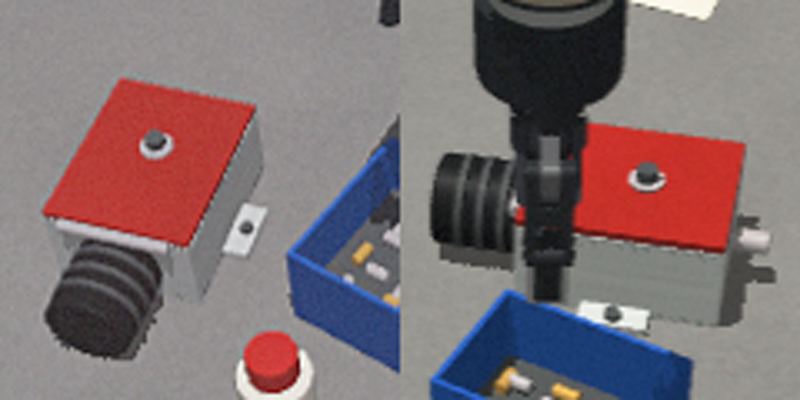

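View pics/side3.png

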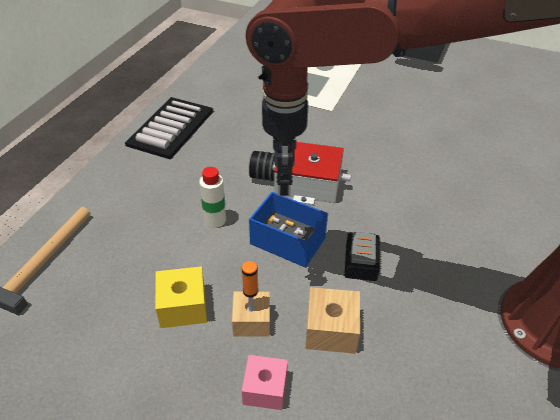

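```bash
python3 - <<'E'
from m import *
a=(150+154/3.333,140+138/3.333); b=(240+247/3.333,105+168/3.333)
print(fit(lambda x,n:x,[('s',0,a),('d',0,b)],[.5,.1,.1]), plane('s',a,.09),plane('d',b,.09))
s=lambda u,v:(150+u/3.333,140+v/3.333); d=lambda u,v:(240+(u-400)/3.333,105+v/3.333)
obs=[('s','f-',s(122,79)),('s','f+',s(255,104)),('s','h-',s(44,212)),('s','h+',s(186,244)),('s','b',s(154,138)),('d','f-',d(744,143)),('d','f+',d(725,249)),('d','b',d(647,168))]
x,e=fit(casepts,obs,[.594,-.19,.2,.05]);print(x,np.round(e,1).tolist(),casepts(x,'b'))
g=lambda x,n:casepts([*x,0],n)
x,e=fit(g,obs,[.594,-.19,.2]);print(x,g(x,'b'))
E
```

```text
(array([ 0.58503746, -0.19434879,  0.08594073]), array([[ 0.07393139,  0.14799286],
       [ 0.08641371, -0.12248905]])) [ 0.587454   -0.19214349  0.09      ] [ 0.58352162 -0.18903489  0.09      ]
[ 0.595276   -0.19068085  0.20959717 -0.02724742] [[-0.3, 0.1], [0.5, 0.8], [-0.7, -0.4], [0.7, -0.3], [0.4, -0.1], [0.0, -0.1], [-0.1, -0.3], [-0.1, -0.3]] [ 0.58499275 -0.19286831  0.08767683]
[ 0.59537284 -0.18921688  0.20221584] [ 0.5855766  -0.19122529  0.09      ]
```

The bolt is at about (0.585,-0.192) and the cover is shut within measurement. On to above the driver.

```bash
python3 -m handwheel '0.29 -0.72 0 0 0 0 0;0.29 -0.72 0 0 0 0 0;0.29 -0.72 0 0 0 0 0;0.29 -0.7 0 0 0 0 0;0 0 0 0 0 0 0;0 0 0 0 0 0 0'
python3 - <<'E'
from bench import r
import cv2,numpy as np
o=r.observe();R=o['orientation'];d=np.array([.5495,.239,.1325])-(o['eef_pos']-r.hold_point_z*R[:,2]);print(o['joint_pos'],R.T@d/.05)
for n in ["wrist","side"]:
    c=r.camera(n); cv2.imwrite(f"pics/{n}4.png",c["color"])
c=r.camera("wrist")
for p in ([.5495,.239,.17],): q=c["K"]@(c["attitude"].T@(np.array(p)-c["eye"]));print(q[:2]/q[2])
E
```

```text
clock: 6.55
eef_pos: [0.5488, 0.2348, 0.2442]
orientation: [[0.917, 0.398, -0.003], [0.398, -0.917, -0.002], [-0.004, 0.001, -1.0]]
wrist_force: [0.2, -0.3, -0.2]
width: 0.999
[ 2.87339164e-01  1.50078419e-01  1.66624076e+00 -1.03077011e-03
  1.32911542e+00  1.44922497e+00] [ 0.05506059 -0.07161418  2.60733038]
[276.26695762 210.99398078]
```

View pics/wrist4.png

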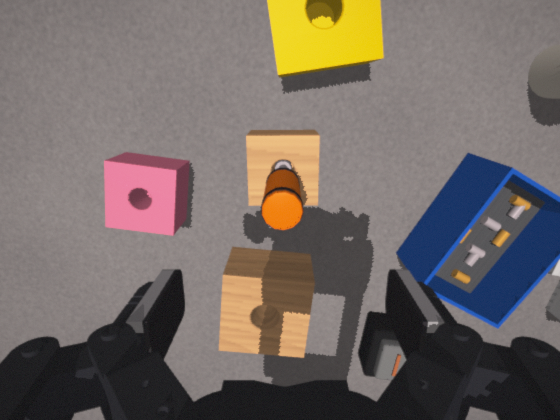

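In the wrist view the handle top is at (282,209), against (276,211) predicted, so about 2–3 mm off sideways. I'll split the difference and descend.

```bash
python3 -m handwheel '0.07 -0.035 0.4 0 0 0 0;0 0 0.4 0 0 0 0;0 0 0.4 0 0 0 0;0 0 0.4 0 0 0 0;0 0 0.4 0 0 0 0;0 0 0.4 0 0 0 0;0 0 0.2 0 0 0 0;0 0 0 0 0 0 0'
python3 - <<'E'
from bench import r
import cv2,numpy as np
o=r.observe();R=o['orientation'];d=np.array([.5495,.239,.1325])-(o['eef_pos']-r.hold_point_z*R[:,2]);print(R.T@d/.05)
for n in ["scene","side","wrist"]:
    c=r.camera(n); cv2.imwrite(f"pics/{n}5.png",c["color"])
a=cv2.imread("pics/scene5.png")[150:290,290:430];b=cv2.imread("pics/side5.png")[200:340,180:320]
cv2.imwrite("pics/p5.png",cv2.resize(cv2.hconcat([a,b]),(800,400),interpolation=cv2.INTER_CUBIC))
E
```

```text
clock: 7.5
eef_pos: [0.551, 0.2368, 0.1143]
orientation: [[0.919, 0.395, -0.004], [0.395, -0.919, -0.001], [-0.004, -0.0, -1.0]]
wrist_force: [-0.1, -0.6, -0.6]
width: 0.996
[-0.01067841 -0.05249854  0.0098977 ]
```

View pics/p5.png

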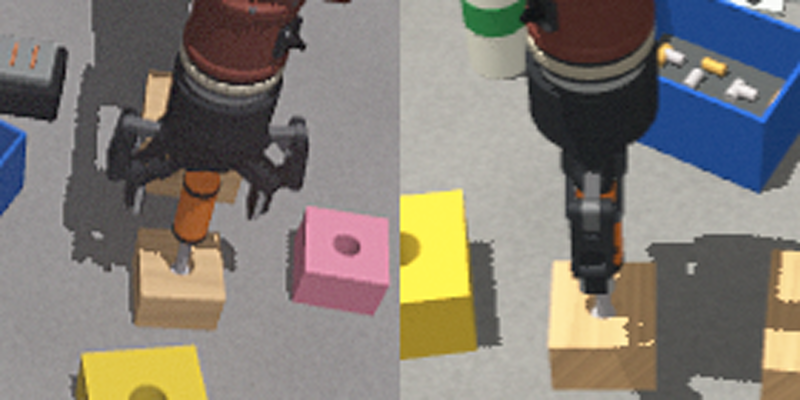

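View pics/wrist5.png

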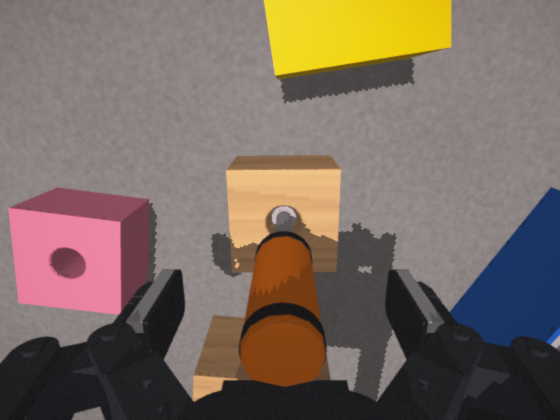

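```bash
python3 - <<'E'
from m import *
print(proj('d',[[.551,.2368,.133],[.551,.2368,.17],[.5495,.239,.17],[.5495,.239,.1325]]),proj('s',[[.551,.2368,.17],[.5495,.239,.17]]))
import cv2
b=cv2.imread("pics/side5.png")[240:310,205:305]
cv2.imwrite("pics/p6.png",cv2.resize(b,(800,560),interpolation=cv2.INTER_CUBIC))
b=cv2.imread("pics/side0.png")[240:310,205:305]
cv2.imwrite("pics/p7.png",cv2.resize(b,(800,560),interpolation=cv2.INTER_CUBIC))
E
```

```text
[[249.75270349 277.64157134]
 [249.22341606 264.57741698]
 [249.4596787  265.72878237]
 [249.99054058 278.95821527]] [[360.39359137 211.80762858]
 [361.56689211 211.69082335]]
```

View pics/p6.png

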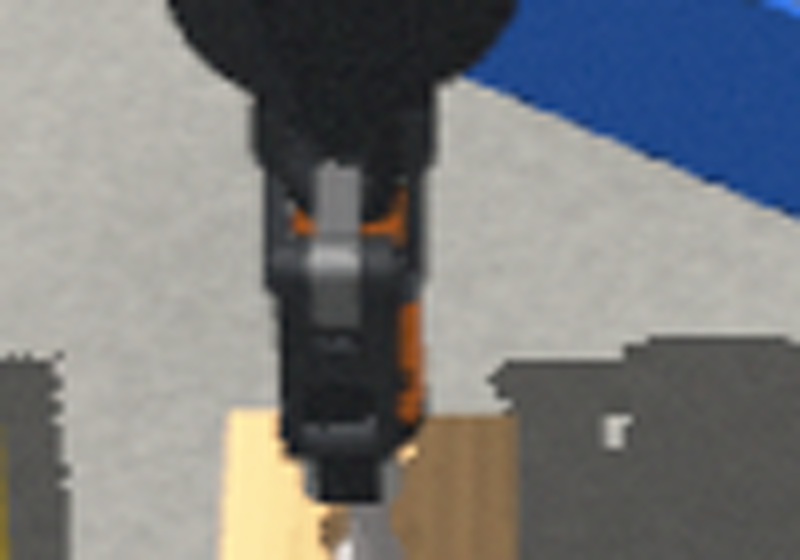

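View pics/p7.png

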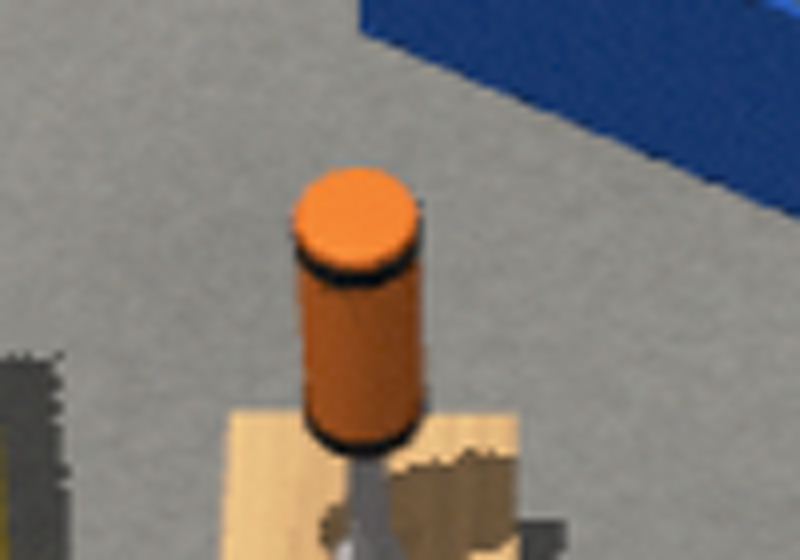

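Side view: the handle axis sits about 3 mm towards the tool's -x from the finger centreline. I'll shift for that, then grip.

```bash
python3 -m handwheel '-0.05 0 0 0 0 0 0;0 0 0 0 0 0 0.3;0 0 0 0 0 0 0.6;0 0 0 0 0 0 1;0 0 0 0 0 0 1;0 0 0 0 0 0 1;0 0 0 0 0 0 1;0 0 0 0 0 0 1' 70
```

```text
clock: 8.45
eef_pos: [0.5503, 0.2375, 0.1167]
orientation: [[0.918, 0.397, 0.001], [0.397, -0.918, 0.0], [0.001, -0.0, -1.0]]
wrist_force: [0.5, 0.4, 2.0]
width: 0.316
```

```bash
python3 -m handwheel '0 0 0 0 0 0 1;0 0 0 0 0 0 1;0 0 -0.1 0 0 0 1;0 0 -0.1 0 0 0 1;0 0 -0.1 0 0 0 1;0 0 -0.1 0 0 0 1;0 0 0 0 0 0 1'
python3 - <<'E'
from bench import r
import cv2,numpy as np
for n in ["scene","side","wrist"]:
    c=r.camera(n); cv2.imwrite(f"pics/{n}8.png",c["color"])
a=cv2.imread("pics/scene8.png")[150:290,290:430];b=cv2.imread("pics/side8.png")[200:340,180:320]
cv2.imwrite("pics/p8.png",cv2.resize(cv2.hconcat([a,b]),(800,400),interpolation=cv2.INTER_CUBIC))
E
```

```text
clock: 9.15
eef_pos: [0.5507, 0.2375, 0.1374]
orientation: [[0.918, 0.397, 0.002], [0.397, -0.918, 0.0], [0.002, 0.0, -1.0]]
wrist_force: [0.2, 0.1, -1.4]
width: 0.315
```

View pics/p8.png

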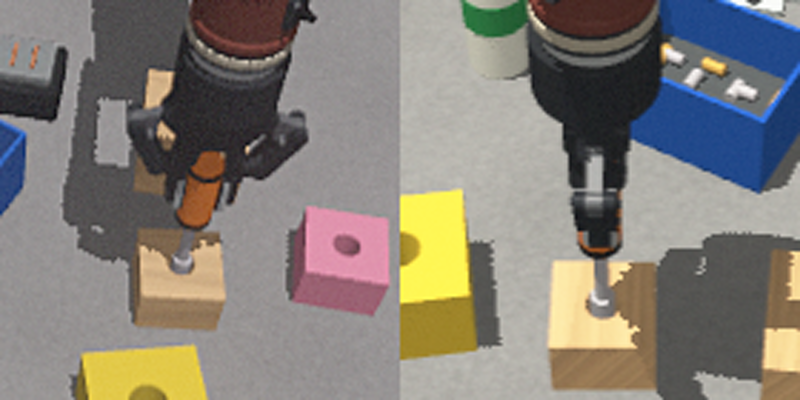

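It is held: the width matches the handle, the weight is about 1.5 N, and the socket is rising. I'll lift clear.

```bash
python3 -m handwheel '0 0 -0.2 0 0 0 1;0 0 -0.4 0 0 0 1;0 0 -0.4 0 0 0 1;0 0 -0.4 0 0 0 1;0 0 -0.4 0 0 0 1;0 0 -0.4 0 0 0 1;0 0 -0.2 0 0 0 1;0 0 0 0 0 0 1'
python3 - <<'E'
from bench import r
import cv2,numpy as np
for n in ["scene","side"]:
    c=r.camera(n); cv2.imwrite(f"pics/{n}9.png",c["color"])
a=cv2.imread("pics/scene9.png")[100:240,290:430];b=cv2.imread("pics/side9.png")[170:310,180:320]
cv2.imwrite("pics/p9.png",cv2.resize(cv2.hconcat([a,b]),(800,400),interpolation=cv2.INTER_CUBIC))
E
```

```text
clock: 10.1
eef_pos: [0.5512, 0.2377, 0.2588]
orientation: [[0.918, 0.397, 0.004], [0.397, -0.918, 0.001], [0.004, 0.001, -1.0]]
wrist_force: [-0.1, 0.4, -1.0]
width: 0.309
```

View pics/p9.png

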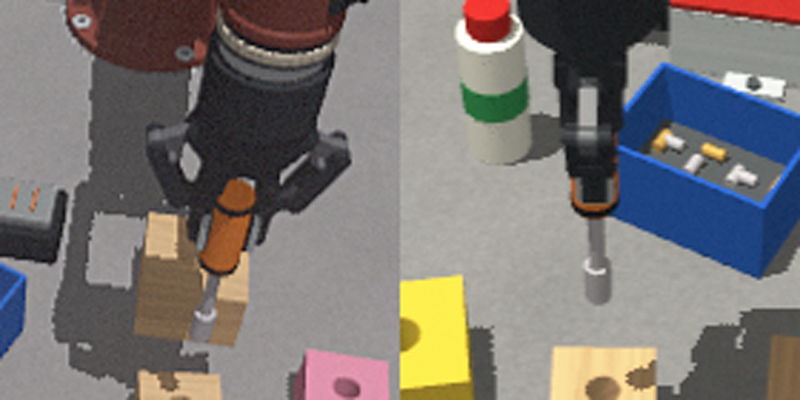

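```bash
python3 - <<'E'
from m import *
a=(290+201/2.857,100+336/2.857); b=(180+198/2.857,170+296/2.857)
print(fit(lambda x,n:x,[('s',0,a),('d',0,b)],[.5,.1,.1]))
E
```

```text
(array([0.54987054, 0.23989677, 0.1489207 ]), array([[ 0.0532547 ,  0.08481286],
       [ 0.05612592, -0.056172  ]]))
```

The tip is at (0.550,0.240,~0.15) and upright. I'll carry it over the bin with about 70 mm clearance.

```bash
python3 -m handwheel '-0.1 0.295 0 0 0 0 1;-0.2 0.59 0 0 0 0 1;-0.2 0.59 0 0 0 0 1;-0.2 0.59 0 0 0 0 1;-0.2 0.59 0 0 0 0 1;-0.2 0.59 0 0 0 0 1;-0.2 0.59 0 0 0 0 1;-0.2 0.59 0 0 0 0 1'
```

```text
clock: 11.0
eef_pos: [0.5677, 0.0022, 0.2547]
orientation: [[0.918, 0.396, -0.003], [0.396, -0.918, -0.0], [-0.003, -0.001, -1.0]]
wrist_force: [0.4, 0.6, -1.1]
width: 0.309
```

```bash
python3 -m handwheel '-0.2 0.59 0 0 0 0 1;-0.2 0.59 0 0 0 0 1;-0.2 0.59 0 0 0 0 1;-0.2 0.59 0 0 0 0 1;-0.2 0.59 0 0 0 0 1;-0.2 0.55 0 0 0 0 1;-0.1 0.29 0 0 0 0 1;0 0 0 0 0 0 1'
```

```text
clock: 11.8
eef_pos: [0.5834, -0.1974, 0.255]
orientation: [[0.919, 0.394, -0.002], [0.394, -0.919, 0.0], [-0.002, -0.001, -1.0]]
wrist_force: [-0.2, 0.3, -1.4]
width: 0.31
```

```bash
python3 -m handwheel '0 0 0 0 0 0 1;0 0 0 0 0 0 1'; cat > look.py <<'E'
import sys,cv2
from bench import r
t=sys.argv[1]
for n in ["scene","side"]:
    c=r.camera(n); cv2.imwrite(f"pics/{n}{t}.png",c["color"])
a=cv2.imread(f"pics/scene{t}.png")[110:230,140:260];b=cv2.imread(f"pics/side{t}.png")[80:200,255:375]
cv2.imwrite(f"pics/p{t}.png",cv2.resize(cv2.hconcat([a,b]),(800,400),interpolation=cv2.INTER_CUBIC))
E
python3 look.py 10
```

```text
clock: 12.0
eef_pos: [0.5841, -0.1939, 0.2559]
orientation: [[0.918, 0.398, -0.001], [0.398, -0.918, 0.001], [-0.0, -0.001, -1.0]]
wrist_force: [-0.8, -0.2, -1.2]
width: 0.311
```

View pics/p10.png

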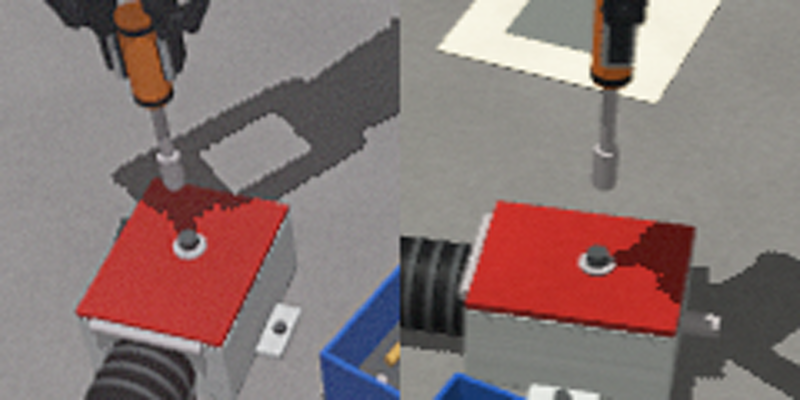

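```bash
python3 - <<'E'
import cv2
a=cv2.imread("pics/scene10.png")[150:190,180:210];b=cv2.imread("pics/side10.png")[120:160,300:330]
cv2.imwrite("pics/q10.png",cv2.resize(cv2.hconcat([a,b]),(800,533),interpolation=cv2.INTER_CUBIC))
E
```

```text
(no output)
```

View pics/q10.png

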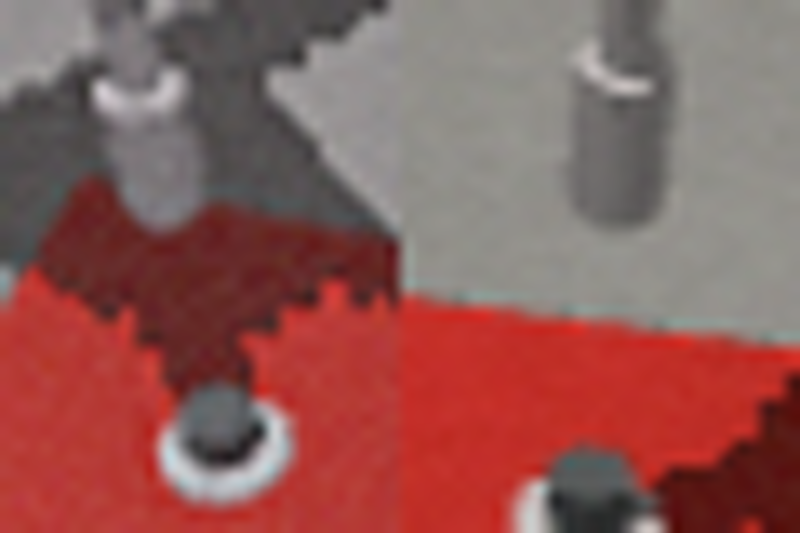

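```bash
python3 - <<'E'
from m import *
k=13.333
s=lambda u,v:(180+u/k,150+v/k); d=lambda u,v:(300+u/k,120+v/k)
f=lambda a,b:fit(lambda x,n:x,[('s',0,a),('d',0,b)],[.5,.1,.1])
t,e=f(s(162,201),d(215,199)); b,e2=f(s(218,411),d(192,476)); print(t,b,e,e2)
R=np.array([[.918,.398,0],[.398,-.918,0],[0,0,-1]])
print(R.T@(b+[0,0,.01]-t)/.05, t-b)
E
```

```text
[ 0.58432798 -0.19569194  0.1459433 ] [ 0.58390016 -0.19424903  0.08612025] [[ 0.06515184  0.13467205]
 [ 0.07653527 -0.11405611]] [[ 0.19426279  0.40926773]
 [ 0.22819611 -0.33112196]]
[ 0.00363069 -0.0298972   0.99646089] [ 0.00042782 -0.0014429   0.05982304]
```

The tip is 1.5 mm off the bolt axis and 60 mm above it. I'll descend most of the way and look again.

```bash
python3 -m handwheel '0 -0.03 0.1 0 0 0 1;0 0 0.2 0 0 0 1;0 0 0.2 0 0 0 1;0 0 0.2 0 0 0 1;0 0 0.1 0 0 0 1;0 0 0.05 0 0 0 1;0 0 0 0 0 0 1;0 0 0 0 0 0 1'; python3 -m handwheel '0 0 0 0 0 0 1;0 0 0 0 0 0 1;0 0 0 0 0 0 1'; python3 look.py 11
python3 - <<'E'
import cv2
a=cv2.imread("pics/scene11.png")[150:190,180:210];b=cv2.imread("pics/side11.png")[125:165,300:330]
cv2.imwrite("pics/q11.png",cv2.resize(cv2.hconcat([a,b]),(800,533),interpolation=cv2.INTER_CUBIC))
E
```

```text
clock: 12.9
eef_pos: [0.5841, -0.1941, 0.2142]
orientation: [[0.918, 0.396, 0.001], [0.396, -0.918, -0.0], [0.0, 0.001, -1.0]]
wrist_force: [-0.4, -0.5, -0.7]
width: 0.31
clock: 13.2
eef_pos: [0.584, -0.194, 0.2142]
orientation: [[0.918, 0.397, 0.001], [0.397, -0.918, -0.0], [0.0, 0.001, -1.0]]
wrist_force: [0.2, -0.2, -1.4]
width: 0.312
```

View pics/q11.png

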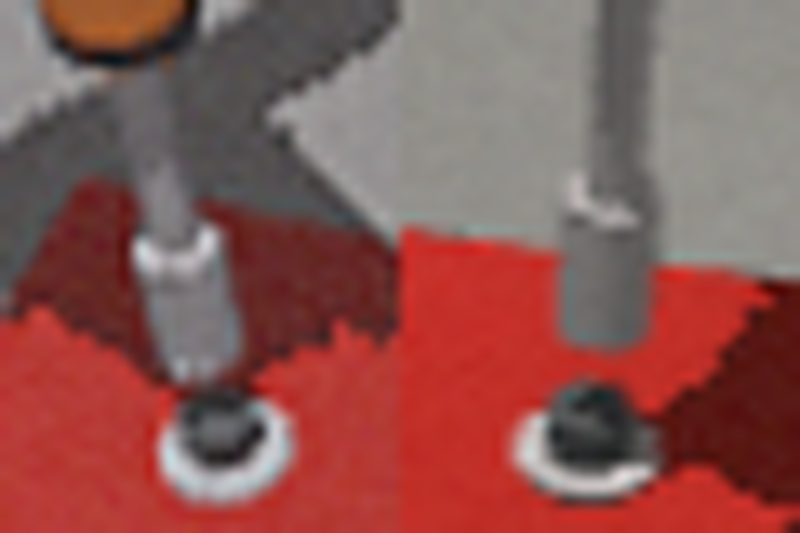

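View pics/p11.png

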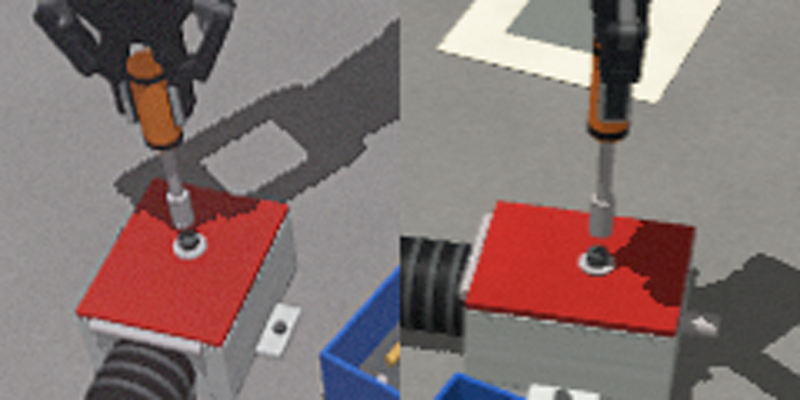

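```bash
python3 - <<'E'
from m import *
k=13.333
s=lambda u,v:(180+u/k,150+v/k); d=lambda u,v:(300+u/k,125+v/k)
f=lambda a,b:fit(lambda x,n:x,[('s',0,a),('d',0,b)],[.5,.1,.1])
t,e=f(s(200,351),d(203,317)); b,e2=f(s(219,413),d(191,409)); print(t,b,e.tolist(),e2.tolist())
R=np.array([[.918,.398,0],[.398,-.918,0],[0,0,-1]])
print(R.T@(b+[0,0,.01]-t)/.05, t-b)
for z in (.02,.01):
  P=b+[0,0,z]; print(z,(proj('s',P)-[180,150])*k,(proj('d',P)-[300,125])*k)
E
```

```text
[ 0.58412934 -0.19543405  0.10501333] [ 0.58409216 -0.19397693  0.0861546 ] [[-0.03458198300555182, -0.0695307894497148], [-0.04043827420071011, 0.0580878019497959]] [[0.1613013963705896, 0.33335023257623675], [0.18909493539479172, -0.27198686809256856]]
[ 0.01091605 -0.02704855  0.17717454] [ 3.71774515e-05 -1.45711451e-03  1.88587268e-02]
0.02 [[204.89182113 348.45678259]] [[200.17400428 317.43840479]]
0.01 [[213.0808452  383.20363953]] [[196.82942439 361.64628959]]
```

The gap is about 19 mm and the offset about 1.4 mm in -y. Final adjustment: +y a little and 9 mm down.

```bash
python3 -m handwheel '0.01 -0.03 0.05 0 0 0 1;0 0 0.06 0 0 0 1;0 0 0.05 0 0 0 1;0 0 0.02 0 0 0 1;0 0 0 0 0 0 1;0 0 0 0 0 0 1;0 0 0 0 0 0 1;0 0 0 0 0 0 1'; python3 look.py 12
python3 - <<'E'
import cv2
a=cv2.imread("pics/scene12.png")[150:190,180:210];b=cv2.imread("pics/side12.png")[125:165,300:330]
cv2.imwrite("pics/q12.png",cv2.resize(cv2.hconcat([a,b]),(800,533),interpolation=cv2.INTER_CUBIC))
E
```

```text
clock: 14.1
eef_pos: [0.5837, -0.1924, 0.205]
orientation: [[0.918, 0.397, 0.0], [0.397, -0.918, -0.0], [0.0, 0.0, -1.0]]
wrist_force: [-0.3, 1.3, -2.0]
width: 0.314
```

View pics/q12.png

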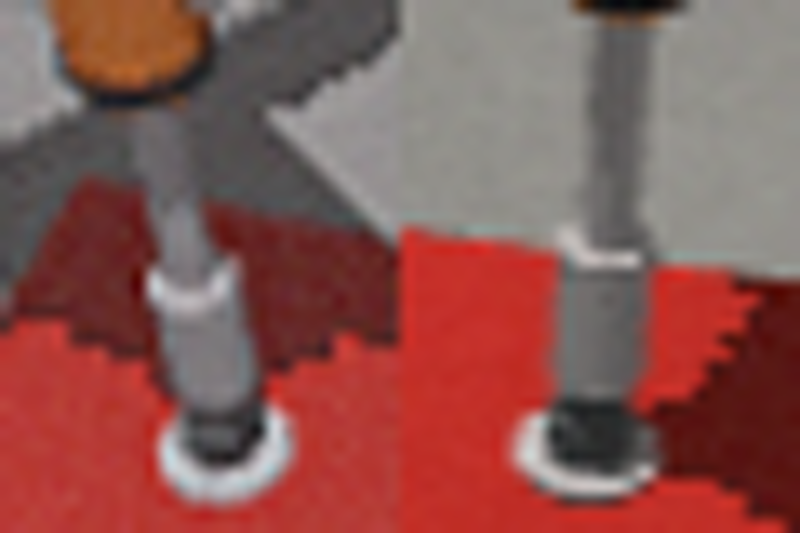

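View pics/side12.png

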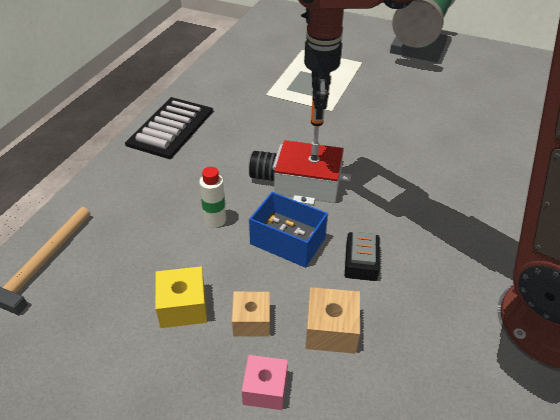

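The measured socket end is at scene (214,381) and side (200,364). The targets for a centred 10 mm gap are (213,383) and (197,362), so it agrees within about 1 mm. Can and battery haven't moved. Handing in.

```bash
python3 - <<'E'
from bench import r
o=r.observe(); print(o['eef_pos'],o['qvel'].round(3),o['width'],o['wrist_force'])
print(r.hand_in())
E
```

```text
[ 0.58371167 -0.19234717  0.20493694] [ 0.002  0.     0.003 -0.     0.    -0.   ] 0.31076055107120987 [ 0.38504598 -0.01651621 -1.55981234]
the job is handed in; nothing more can be done
None
```

The job is handed in with the cover shut and the driver held upright over the bolt. No verdict was reported.

- **Cover:** I pushed it down with closed fingers until it stopped at z = 0.078 with 8 N. The later picture fit gave an angle of -0.027 rad, which is zero within the measuring error.
- **Driver:** I gripped it at the middle of its handle with 70 N and lifted it from the small pale block. I then carried it over the middle of the bin with its tip about 70 mm above the rim. The readings and pictures I took showed no contact.
- **Last checks:** At about 14 s the arm was still and the tool vertical. The wrist carried about 1.6 N, close to the driver's weight alone, so the socket was not touching. In both camera views the socket was within about 1 mm of the bolt axis, with a gap of about 10 mm (8.5 to 10.7 mm from the arm's own readings). The can and battery looked unmoved in the side view.
- **Disagreement:** The two cameras together gave heights 3–4 mm too low for known points, and the views differed by 2–3 mm sideways. I therefore set the final position from the tip relative to the bolt in the same pictures.

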